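# Lock the clamping jig with its second pin

### The job

The clamping jig on the bench still lacks one of its two locking pins. Take the long pin from the wooden rack and put it upright into the empty hole of the jig's cover plate, on into the hole of the block hidden beneath it, until its collar lies flat on the cover; leave the short pin standing in the rack.

Things in the scene. Friction and masses are not known exactly. Their poses are not given: they have to be found in the camera images.
- long_pin_grip (a point): Centre of the black knob (28 mm across, 50 mm high) of the loose long pin: grip here. Upright steel shank, 62 mm long, 16 mm thick, nose tapered over 10 mm to 10 mm; above it a collar 44 mm across, 6 mm thick; then the knob. About 0.12 kg. The point is on the axis, 93 mm above the tip, 25 mm above the collar; z runs up the pin. Of the two pins in the rack it is the one that stands higher.
- short_pin_grip (a point): Centre of the black knob of the short pin, which stands in the rack's other hole and stays there. Same knob and collar as the long pin, but its shank is only 31 mm long: its collar stands 3 mm above the rack, its knob 31 mm lower than the long pin's. The point is 25 mm below the knob's top.
- rack: Wooden pin rack, fixed, 50 x 130 mm, 34 mm high; origin at the centre of its underside, y along its length. Two upright round holes, 17 mm across and 28 mm deep, 40 mm either side of the centre along y, hold the two pins loosely; which pin is in which hole varies.
- empty_hole (a point): Mouth centre of the jig's empty hole, on top of its cover plate, 70 mm above the bench. 29 mm across, upright: through the 10 mm cover, then below a 26 mm gap through the 34 mm block. Jig fixed, 70 x 180 mm, any yaw; y points along it away from its other hole, 120 mm off, where a like pin is fixed, 56 mm high above the cover. With the collar on the cover the knob centre is 31 mm above this point.

How it is judged (in metres and radians):
At the end, for the whole second after the job is handed in: The long pin is seated in the jig's empty hole: its knob centre within 12 mm of the hole's axis and at most 36 mm above the cover (31 mm when the collar lies flat), leaning less than 10 degrees (horizontal distance between long_pin_grip and empty_hole below 0.012 m and z of long_pin_grip in the frame of empty_hole below 0.036 m and angle between long_pin_grip's own z axis and vertical below 0.17 rad); the robot touches nothing.
It fails at once if the short pin is taken from the rack or knocked about (moved more than 25 mm) (distance of short_pin_grip from where it was at the start of the episode above 0.025 m).
It also fails if it takes over 40 s, if anything falls off the work surface, if the arm or the gripper's body presses on something with over 40 N, if the wrist force passes 120 N, or if a joint passes its speed limit or range.

### The arm

A 6-joint arm with a two-finger parallel gripper is mounted at the origin on a cart in front of the work surface, level with it; the furniture and walls round the work are solid. World frame = base frame: x ahead of the robot, y to its left, z up, the work surface at z = 0. Lengths are in m, angles in degrees, forces in N, time in s.
With the tool pointing down it reaches from about 0.35 to 0.875 m from the base axis. Payload 4.2 kg.
Tool frame: the origin (TCP) lies on the centre line of the jaws, within the pads' length; the fingertips stand tip_reach ahead of it and the grasp point (between the pads) is the TCP (tip_reach is the distance from the TCP to the fingertips, in m); z points along the fingers, y is the line along which they close (so a half turn about z gives the same grasp; the last joint's range is limited). The gripper opens to 87 mm and grips with 3 to 60 N. Pads are 19 mm wide; open, the fingers measure 117 mm over their backs; the gripper's body (75 mm by 190 mm) begins 51 mm behind the grasp point.
Start: joints at [83.744, 22.042, 0.453, 0, -68.411, -14.817], TCP at [0.225, 0.583, 0.217] pointing down, gripper open.
Joint ranges: [-179.83, 179.83], [-69.29, 118.12], [-61.27, 80.66], [-181.25, 117.63], [-171.15, -9.14], [-177.46, 177.46]. Speed limits (degrees/s): [159.86, 159.86, 180, 180, 180, 180].

### API

Orientations are given as a 3x3 rotation matrix whose columns are the frame's x, y, z axes.
In Python, from station import sense, capture, finish_job, tip_reach gives the robot as it stands.
- The arm moves only by the tool arm_command, never from a script. Its argument "deltas" is a list of rows, each a list of 7 numbers: the turn, a rotation vector about the tool's x, y, z in rad, then the shift along the tool's x, y, z in cm, then the closure, from -1 (fully open) to 1 (shut), so that 0 is half open. In form: [[rx, ry, rz, dx, dy, dz, hand], ...]. A call has 1 to 8 rows; each row is the pose to reach, as a shift and turn from the pose commanded when the call began, along the tool's axes at that moment; what a row does not reach only later rows make up. A row lasts 1/12 s, in which the tool goes at most 41.7 mm and 7.16 degrees, less where a joint would pass 70% of its speed; a pose out of reach is approached as far as the arm can. A call with a gripper value outside its range is refused whole. The fingers move at their own pace and stop on an object; the grip force is fixed at half the most. Time passes only in rows, so rows that repeat a pose let the fingers close. It gives the time, the measured TCP pose, the force, the opening and the grip force at its end, in the units of the state.
- sense(): the state, without advancing time (a new reading comes with each control period).
- capture(name): name is "scene" or "top"; returns a dict with "pixels" (400x640x3 uint8, blue, green, red), "fovy" (degrees; the focal length in pixels is half the picture's height over the tangent of half this angle, whatever the lens; pixels are square), "cx", "cy" (the principal point, pixels), "rvec" (rotation vector, rad) and "tvec" (3), from world to camera coordinates, as OpenCV has them. Camera axes: x right, y down, z forward; pixel columns grow to the right and rows downward; lengths in m; the calibration is good to about 2 mm. A picture is of the moment at which its call begins. There is no depth.
- finish_job(): hands the job in; it is judged then, once.
The state is a dict: "time_s": time; "joints": joint angles; "joint_velocities": joint speeds; "effort": joint torques, N m; "tcp_pos": TCP position; "ee_rot": TCP orientation; "wrist_force": force on the tool from outside, world axes, zero at the start; "moment": the same for the moment, N m; "gripper_width": opening from 0.0 (shut) to 1.0 (fully open); "gripper_force": force on a finger pad.
Only numpy, scipy, OpenCV 4.12 (cv2) and the standard library are available. Lean on these libraries where they do the work, as an engineer would, in place of code of your own. Each camera call takes 0.05 s, during which the arm holds its last target. There are 200 camera calls.

## Working session

There is one attempt and no reset: what is moved stays moved. The work goes in short steps, Python scripts to look and compute and a tool call to move; the robot and the scene stay as the last step left them, time stands still between calls to the robot, and variables do not carry over. Pictures are saved under pics/ and viewed, at most 10 in all, crops included, and the job is handed in when it is done.

Besides the shell and the picture viewer there is one more tool, called after "Call:" as name([rows], argument=value, ...), one row to a line, values as JSON. arm_command: Moves the arm, as the interface text tells. Its arguments: {"type":"object","properties":{"deltas":{"type":"array"}},"required":["deltas"]}

```bash
mkdir -p pics; cat > h.py <<'E'
import numpy as np, cv2
from station import sense, capture, finish_job, tip_reach
def cal(c):
    f=200/np.tan(np.radians(c["fovy"])/2)
    K=np.array([[f,0,c["cx"]],[0,f,c["cy"]],[0,0,1.]])
    R=cv2.Rodrigues(np.array(c["rvec"],float))[0]
    return K,R,np.array(c["tvec"],float).ravel()
def ray(c,u,v):
    K,R,t=cal(c); d=R.T@np.linalg.solve(K,[u,v,1]); return -R.T@t,d/np.linalg.norm(d)
def tri(obs):
    A=0;b=0
    for c,u,v in obs:
        o,d=ray(c,u,v);P=np.eye(3)-np.outer(d,d);A=A+P;b=b+P@o
    x=np.linalg.solve(A,b)
    return x,[float(np.linalg.norm((np.eye(3)-np.outer(d,d))@(x-o))) for o,d in (ray(*q) for q in obs)]
def plane(c,u,v,z):
    o,d=ray(c,u,v); return o+d*(z-o[2])/d[2]
def proj(c,p):
    K,R,t=cal(c); q=K@(R@np.array(p)+t); return q[:2]/q[2]
E
python3 - <<'E'
from h import *
import pickle
s=sense();print({k:np.round(v,3).tolist() for k,v in s.items()},tip_reach)
for n in("scene","top"):
    c=capture(n);pickle.dump(c,open(n+"0.pkl","wb"));cv2.imwrite(f"pics/{n}0.png",c["pixels"]);o,d=ray(c,c["cx"],c["cy"]);print(n,c["fovy"],c["cx"],c["cy"],o,d)
E
```

```text
{'time_s': 0.0, 'joints': [83.743, 22.09, 0.378, -0.031, -68.413, -14.817], 'joint_velocities': [-0.016, 0.008, -0.034, -0.07, 0.009, -0.014], 'effort': [-0.0, -39.067, 18.741, 4.22, 0.011, -0.0], 'tcp_pos': [0.224, 0.583, 0.216], 'ee_rot': [[0.933, -0.36, -0.001], [-0.36, -0.933, -0.002], [0.0, 0.002, -1.0]], 'wrist_force': [0.181, -0.216, -0.172], 'moment': [0.023, 0.008, 0.025], 'gripper_force': 0.0, 'gripper_width': 0.999} 0.019
scene 48.39163538268703 320.92307375582527 195.71024168567547 [ 0.06454628 -0.1568786   0.71523094] [ 0.53295788  0.43420118 -0.72624048]
top 47.09069779549504 316.4075157607905 200.82062046911213 [0.38089427 0.20308527 0.91860536] [ 0.17350292 -0.00266515 -0.98482975]
```

View pics/scene0.png

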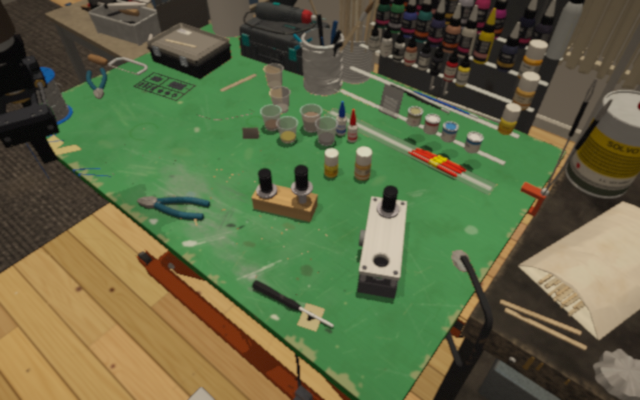

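View pics/top0.png

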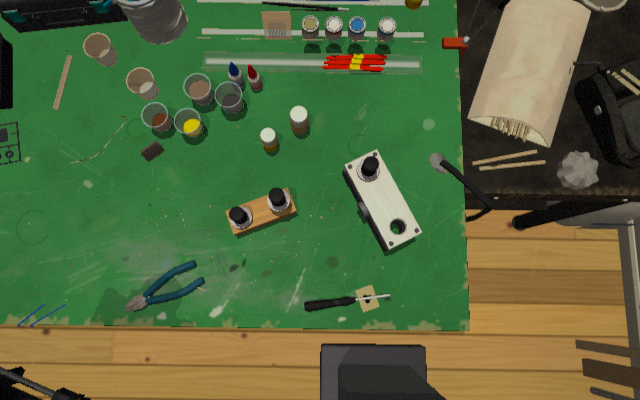

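The scene view shows the rack pins at about (265,182) and (302,178). The right one stands higher, so it is the long pin. The jig hole is at about (381,261). In the top view the pins are at (239,214) and (279,198), and the hole is at (397,227). I'll enlarge these areas to read them more closely.

```bash
python3 - <<'E'
from h import *
import pickle
S=pickle.load(open("scene0.pkl","rb"))["pixels"];T=pickle.load(open("top0.pkl","rb"))["pixels"]
def cr(I,u,v): 
    J=cv2.resize(I[v:v+60,u:u+80],None,fx=5,fy=5,interpolation=cv2.INTER_CUBIC)
    for k in range(0,80,10):
        cv2.line(J,(k*5,0),(k*5,6),(0,0,255),1);cv2.putText(J,str(u+k),(k*5,16),0,.35,(0,0,255))
    for k in range(0,60,10):
        cv2.line(J,(0,k*5),(6,k*5),(0,0,255),1);cv2.putText(J,str(v+k),(8,k*5+4),0,.35,(0,0,255))
    return J
M=np.vstack([np.hstack([cr(S,245,160),cr(T,225,180)]),np.hstack([cr(S,345,235),cr(T,355,200)])])
cv2.imwrite("pics/m.png",M)
E
```

```text
(no output)
```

View pics/m.png

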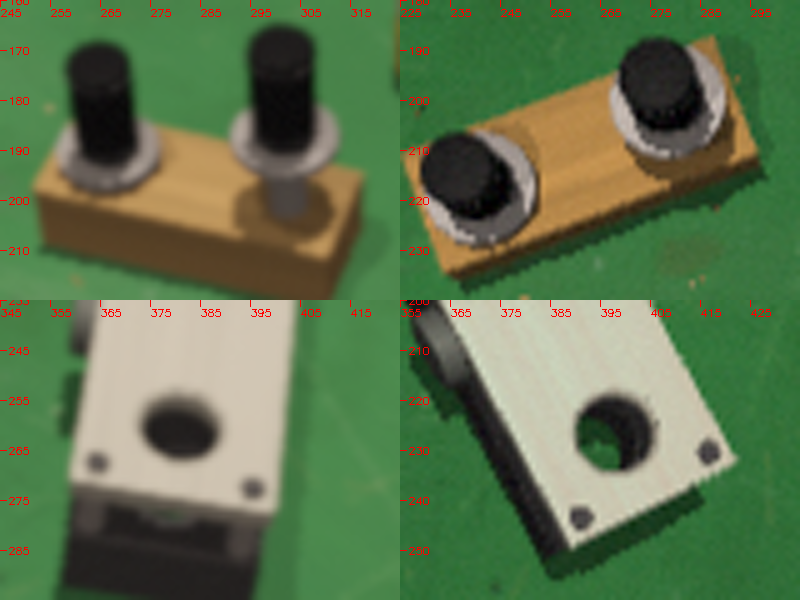

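```bash
python3 - <<'E'
from h import *
import pickle
S=pickle.load(open("scene0.pkl","rb"));T=pickle.load(open("top0.pkl","rb"))
P={}
for n,a,b in [("Ltop",(301.4,168.2),(276,194.8)),("Lcol",(302.1,186.8),(278.4,200.4)),("Stop",(264.6,172.4),(236,213)),("Scol",(266.8,190.4),(241.8,217.2)),("hole",(381,260.4),(397.8,226.6)),("jigpin",(390,191),(369.5,163))]:
    x,r=tri([(S,*a),(T,*b)]);P[n]=x;print(n,np.round(x,4),np.round(r,4))
print(np.linalg.norm((P["Ltop"]-P["Stop"])[:2]),np.linalg.norm((P["hole"]-P["jigpin"])[:2]))
print("Known-z: L", plane(S,301.4,168.2,.152),plane(T,276,194.8,.152))
d=P["Ltop"]-P["Stop"];print("rack ang",np.degrees(np.arctan2(d[1],d[0])))
R=np.array(sense()["ee_rot"]);print("tool y ang",np.degrees(np.arctan2(R[1,1],R[0,1])))
print("collar plane", plane(S,302.1,186.8,.102),plane(T,278.4,200.4,.102),"hole",plane(S,381,260.4,.07),plane(T,397.8,226.6,.07))
E
```

```text
Ltop [0.5306 0.272  0.125 ] [0.0003 0.0003]
Lcol [0.5296 0.2715 0.0747] [0.0004 0.0004]
Stop [0.502  0.3472 0.0898] [0.0001 0.0001]
Scol [0.5007 0.3448 0.0399] [0.0009 0.0009]
hole [0.484  0.0486 0.0691] [0.0002 0.0002]
jigpin [0.5918 0.1068 0.12  ] [0.0001 0.0001]
0.08048215799120745 0.12252161295182042
Known-z: L [0.50948986 0.25214706 0.152     ] [0.52527897 0.26981088 0.152     ]
rack ang -69.1917582838166
tool y ang -111.08122128231891
collar plane [0.51003143 0.25298345 0.102     ] [0.52447317 0.26952452 0.102     ] hole [0.48325905 0.04846329 0.07      ] [0.48403054 0.04864765 0.07      ]
```

The heights agree with the text: knob top 125 mm against 124, collar top 75 against 74, hole 69 against 70. The pin spacings are 80 and 122 mm against 80 and 120. Next I move above the long pin, turning the jaws so they close across the rack.

Call:
arm_command([
  [0,0,0.84,39.7,18,0,-1],
  [0,0,0.84,39.7,18,0,-1],
  [0,0,0.84,39.7,18,0,-1],
  [0,0,0.84,39.7,18,0,-1],
  [0,0,0.84,39.7,18,0,-1],
  [0,0,0.84,39.7,18,0,-1],
  [0,0,0.84,39.7,18,0,-1],
  [0,0,0.84,39.7,18,0,-1],
])

```text
time_s: 0.77
tcp_pos: [0.4593, 0.3437, 0.2167]
ee_rot: [[0.352, -0.936, -0.001], [-0.936, -0.352, -0.0], [0.0, 0.001, -1.0]]
wrist_force: [0.1, 0.5, -0.0]
gripper_width: 0.999
gripper_force: 0.0
```

```bash
cat >> h.py <<'E'
def go(p,yaw=None):
    s=sense();R=np.array(s["ee_rot"]);d=np.array(p)-s["tcp_pos"]
    print("tcp",np.round(s["tcp_pos"],4),"shift cm",np.round(100*R.T@d,2),"yang",np.degrees(np.arctan2(R[1,1],R[0,1])),"tilt",R[:2,2],"F",np.round(s["wrist_force"],1),"t",s["time_s"])
E
python3 -c "
from h import *
go([.530,.272,.18])"
```

```text
tcp [0.4593 0.3437 0.2167] shift cm [ 9.2  -4.09  3.66] yang -159.36786652476002 tilt [-0.00061416 -0.0004246 ] F [ 0.1  0.5 -0. ] t 0.7667
```

Call:
arm_command([
  [0,0,0,9.2,-4.1,0,-1],
  [0,0,0,9.2,-4.1,0,-1],
  [0,0,0,9.2,-4.1,3.6,-1],
  [0,0,0,9.2,-4.1,3.6,-1],
  [0,0,0,9.2,-4.1,3.6,-1],
  [0,0,0,9.2,-4.1,3.6,-1],
])

```text
time_s: 1.27
tcp_pos: [0.5298, 0.2744, 0.1814]
ee_rot: [[0.355, -0.935, 0.001], [-0.935, -0.355, -0.0], [0.0, -0.001, -1.0]]
wrist_force: [-0.1, 0.4, 1.6]
gripper_width: 1.0
gripper_force: 0.0
```

```bash
python3 - <<'E'
from h import *
go([.530,.272,.099])
c=capture("top");d=capture("scene")
f=lambda c,u,v:cv2.resize(c["pixels"][v:v+100,u:u+130],None,fx=3,fy=4)
f=lambda c,u,v:cv2.resize(c["pixels"][v:v+120,u:u+130],(390,360),interpolation=2)
cv2.imwrite("pics/a.png",np.hstack([f(d,230,90),f(c,210,130)]))
E
```

```text
tcp [0.5298 0.2744 0.1814] shift cm [0.23 0.07 8.24] yang -159.18293816805448 tilt [ 0.00070519 -0.00016875] F [-0.1  0.4  1.6] t 1.2667
```

View pics/a.png

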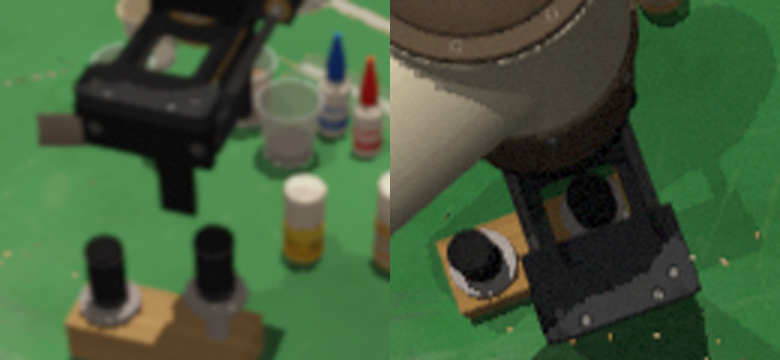

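The jaws straddle the long knob, seen at crop (215,250) in the scene half and (590,205) in the top half, and they clear the short pin. I'll descend and close.

Call:
arm_command([
  [0,0,0,0.2,0.1,2.5,-1],
  [0,0,0,0.2,0.1,5,-1],
  [0,0,0,0.2,0.1,6.5,-1],
  [0,0,0,0.2,0.1,7.5,-1],
  [0,0,0,0.2,0.1,8,-1],
  [0,0,0,0.2,0.1,8,-1],
  [0,0,0,0.2,0.1,8,-1],
  [0,0,0,0.2,0.1,8,-1],
])

```text
time_s: 2.03
tcp_pos: [0.53, 0.2728, 0.1024]
ee_rot: [[0.356, -0.935, 0.002], [-0.935, -0.356, 0.002], [-0.001, -0.003, -1.0]]
wrist_force: [0.2, -0.4, 0.1]
gripper_width: 1.0
gripper_force: 0.0
```

Call:
arm_command([
  [0,0,0,0,0,0,0],
  [0,0,0,0,0,0,0.1],
  [0,0,0,0,0,0,0.2],
  [0,0,0,0,0,0,0.3],
  [0,0,0,0,0,0,0.5],
  [0,0,0,0,0,0,1],
  [0,0,0,0,0,0,1],
  [0,0,0,0,0,0,1],
])

```text
time_s: 2.7
tcp_pos: [0.5292, 0.2719, 0.1009]
ee_rot: [[0.355, -0.935, -0.0], [-0.935, -0.355, -0.0], [0.0, 0.0, -1.0]]
wrist_force: [0.3, -0.3, -0.1]
gripper_width: 0.477
gripper_force: 0.0
```

Call:
arm_command([
  [0,0,0,0,0,0,1],
  [0,0,0,0,0,0,1],
  [0,0,0,0,0,0,1],
  [0,0,0,0,0,0,1],
  [0,0,0,0,0,0,1],
  [0,0,0,0,0,0,1],
])

```text
time_s: 3.2
tcp_pos: [0.5293, 0.272, 0.1009]
ee_rot: [[0.355, -0.935, 0.0], [-0.935, -0.355, 0.0], [-0.0, -0.0, -1.0]]
wrist_force: [-0.2, 0.4, -1.0]
gripper_width: 0.311
gripper_force: 30.0
```

Call:
arm_command([
  [0,0,0,0,0,-1,1],
  [0,0,0,0,0,-2.5,1],
  [0,0,0,0,0,-4.5,1],
  [0,0,0,0,0,-6.5,1],
  [0,0,0,0,0,-8.5,1],
  [0,0,0,0,0,-10,1],
  [0,0,0,0,0,-10,1],
  [0,0,0,0,0,-10,1],
])

```text
time_s: 3.87
tcp_pos: [0.5292, 0.2721, 0.2018]
ee_rot: [[0.355, -0.935, 0.001], [-0.935, -0.355, 0.001], [-0.001, -0.001, -1.0]]
wrist_force: [-0.5, -0.5, -1.7]
gripper_width: 0.309
gripper_force: 30.0
```

```bash
python3 -c "
from h import *
go([.484,.0486,.2]);s=sense();print(s['gripper_width'],s['gripper_force'])"
```

```text
tcp [0.5292 0.2721 0.2018] shift cm [19.29 12.15  0.14] yang -159.21498796625744 tilt [0.00088713 0.00148732] F [-0.5 -0.5 -1.7] t 3.8667
0.3094265930525386 29.966763854026794
```

Held, with the pin's weight showing at the wrist. Moving over to the hole, stepped at about 33 mm per row.

Call:
arm_command([
  [0,0,0,1.6,1,0,1],
  [0,0,0,4.3,2.7,0,1],
  [0,0,0,7.2,4.5,0,1],
  [0,0,0,10.1,6.4,0,1],
  [0,0,0,13,8.2,0,1],
  [0,0,0,15.9,10,0,1],
  [0,0,0,18.2,11.5,0,1],
  [0,0,0,19.3,12.1,0,1],
])

```text
time_s: 4.53
tcp_pos: [0.4821, 0.0456, 0.1995]
ee_rot: [[0.353, -0.936, -0.004], [-0.936, -0.353, -0.001], [-0.0, 0.004, -1.0]]
wrist_force: [0.2, -0.6, -0.5]
gripper_width: 0.31
gripper_force: 30.0
```

Call:
arm_command([
  [0,0,0,0,0,0,1],
  [0,0,0,0,0,0,1],
  [0,0,0,0,0,0,1],
])

```text
time_s: 4.78
tcp_pos: [0.4849, 0.0492, 0.2004]
ee_rot: [[0.355, -0.935, -0.001], [-0.935, -0.355, -0.0], [-0.0, 0.001, -1.0]]
wrist_force: [0.2, 0.2, -0.5]
gripper_width: 0.31
gripper_force: 30.0
```

```bash
python3 - <<'E'
from h import *
import pickle
go([.484,.0486,.17])
c=capture("top");d=capture("scene");pickle.dump((d,c),open("b.pkl","wb"))
p=np.array(sense()["tcp_pos"])
print("tip exp",proj(d,p-[0,0,.095]),"collar",proj(d,p-[0,0,.028]),"hole",proj(d,[.484,.0486,.07]))
f=lambda c,u,v:cv2.resize(c["pixels"][v:v+120,u:u+80],(400,600),interpolation=2)
cv2.imwrite("pics/b.png",np.hstack([f(d,340,180),f(c,360,150)]))
E
```

```text
tcp [0.4849 0.0492 0.2004] shift cm [0.03 0.1  3.04] yang -159.18077547308067 tilt [-6.93046747e-04 -5.07033088e-05] F [ 0.2  0.2 -0.5] t 4.7833
tip exp [383.06011008 247.25424426] collar [387.29852719 221.83291267] hole [381.17097932 260.08878141]
```

View pics/b.png

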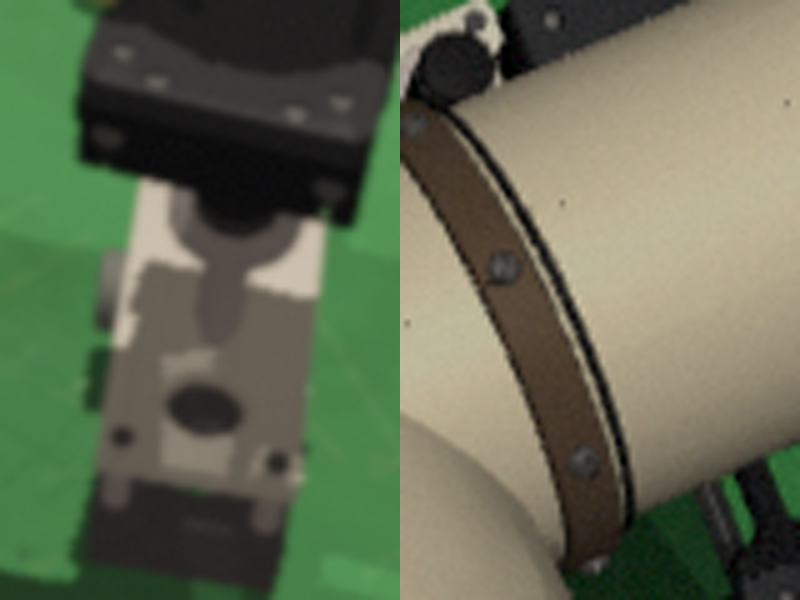

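In the scene view the pin hangs upright, with its tip at about (383,248) against (383,247) predicted. The hole is at (381,261). The aim is consistent, so I'll descend.

Call:
arm_command([
  [0,0,0,0,0.1,1,1],
  [0,0,0,0,0.1,2.2,1],
  [0,0,0,0,0.1,3.4,1],
  [0,0,0,0,0.1,4.6,1],
  [0,0,0,0,0.1,5.6,1],
  [0,0,0,0,0.1,6.4,1],
  [0,0,0,0,0.1,7,1],
  [0,0,0,0,0.1,7,1],
])

```text
time_s: 5.55
tcp_pos: [0.4831, 0.0485, 0.1297]
ee_rot: [[0.356, -0.935, -0.003], [-0.935, -0.356, -0.001], [-0.0, 0.003, -1.0]]
wrist_force: [-0.5, 0.0, -0.6]
gripper_width: 0.313
gripper_force: 30.0
```

Call:
arm_command([
  [0,0,0,0,0,0.5,1],
  [0,0,0,0,0,1,1],
  [0,0,0,0,0,1.5,1],
  [0,0,0,0,0,2,1],
  [0,0,0,0,0,2.3,1],
  [0,0,0,0,0,2.5,1],
  [0,0,0,0,0,2.5,1],
])

```text
time_s: 6.13
tcp_pos: [0.4835, 0.048, 0.1055]
ee_rot: [[0.355, -0.935, -0.001], [-0.935, -0.355, -0.0], [-0.0, 0.001, -1.0]]
wrist_force: [-0.5, -0.1, 0.3]
gripper_width: 0.316
gripper_force: 30.0
```

Call:
arm_command([
  [0,0,0,0,0,0.1,1],
  [0,0,0,0,0,0.2,1],
  [0,0,0,0,0,0.2,1],
  [0,0,0,0,0,0.2,1],
])

```text
time_s: 6.47
tcp_pos: [0.4838, 0.0482, 0.1041]
ee_rot: [[0.355, -0.935, 0.0], [-0.935, -0.355, 0.0], [-0.0, -0.0, -1.0]]
wrist_force: [-0.3, -0.2, -1.1]
gripper_width: 0.311
gripper_force: 30.0
```

```bash
python3 - <<'E'
from h import *
d=capture("scene")
cv2.imwrite("pics/c.png",cv2.resize(d["pixels"][180:300,330:440],(550,600),interpolation=2))
E
```

```text
(no output)
```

View pics/c.png

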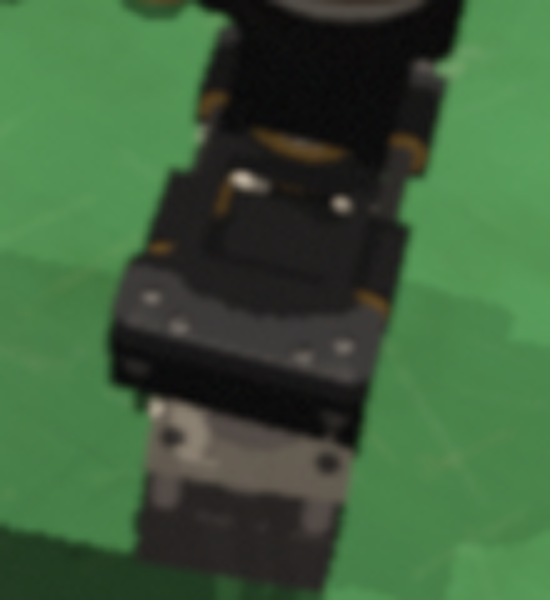

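The collar, at crop (255,430), is right at the cover, close to flat. I'll lower 1 mm more, open, then retreat upward.

Call:
arm_command([
  [0,0,0,0,0,0.1,1],
  [0,0,0,0,0,0.1,1],
  [0,0,0,0,0,0.1,0],
  [0,0,0,0,0,0.1,-0.3],
  [0,0,0,0,0,0.1,-0.5],
  [0,0,0,0,0,0.1,-1],
  [0,0,0,0,0,0.1,-1],
  [0,0,0,0,0,0.1,-1],
])

```text
time_s: 7.18
tcp_pos: [0.4837, 0.0482, 0.1029]
ee_rot: [[0.355, -0.935, -0.0], [-0.935, -0.355, -0.0], [0.0, 0.0, -1.0]]
wrist_force: [0.1, -0.1, -0.5]
gripper_width: 0.681
gripper_force: 0.0
```

Call:
arm_command([
  [0,0,0,0,0,0,-1],
  [0,0,0,0,0,0,-1],
  [0,0,0,0,0,-1,-1],
  [0,0,0,0,0,-3,-1],
  [0,0,0,0,0,-6,-1],
  [0,0,0,0,0,-9,-1],
  [0,0,0,0,0,-12,-1],
  [0,0,0,0,0,-12,-1],
])

```text
time_s: 7.85
tcp_pos: [0.4874, 0.0489, 0.2295]
ee_rot: [[0.356, -0.934, 0.013], [-0.934, -0.356, 0.003], [0.002, -0.013, -1.0]]
wrist_force: [0.8, 0.5, 0.8]
gripper_width: 1.002
gripper_force: 0.0
```

Call:
arm_command([
  [0,0,0,-3,0,-1,-1],
  [0,0,0,-7,0,-1,-1],
  [0,0,0,-11,0,-1,-1],
  [0,0,0,-15,0,-1,-1],
  [0,0,0,-18,0,-1,-1],
  [0,0,0,-20,0,-1,-1],
  [0,0,0,-20,0,-1,-1],
  [0,0,0,-20,0,-1,-1],
])

```text
time_s: 8.52
tcp_pos: [0.4123, 0.2358, 0.2327]
ee_rot: [[0.357, -0.934, -0.0], [-0.934, -0.357, -0.0], [0.0, 0.0, -1.0]]
wrist_force: [0.8, 0.2, -0.3]
gripper_width: 0.998
gripper_force: 0.0
```

```bash
python3 - <<'E'
from h import *
import pickle
d=capture("scene");c=capture("top");pickle.dump((d,c),open("e.pkl","wb"))
f=lambda c,u,v:cv2.resize(c["pixels"][v:v+120,u:u+80],(400,600),interpolation=2)
cv2.imwrite("pics/e.png",np.hstack([f(d,345,180),f(c,350,150)]))
q=[.484,.0486,.126];print(proj(d,q),proj(c,q))
E
```

```text
[384.45243356 240.4897281 ] [403.61572858 222.81729113]
```

View pics/e.png

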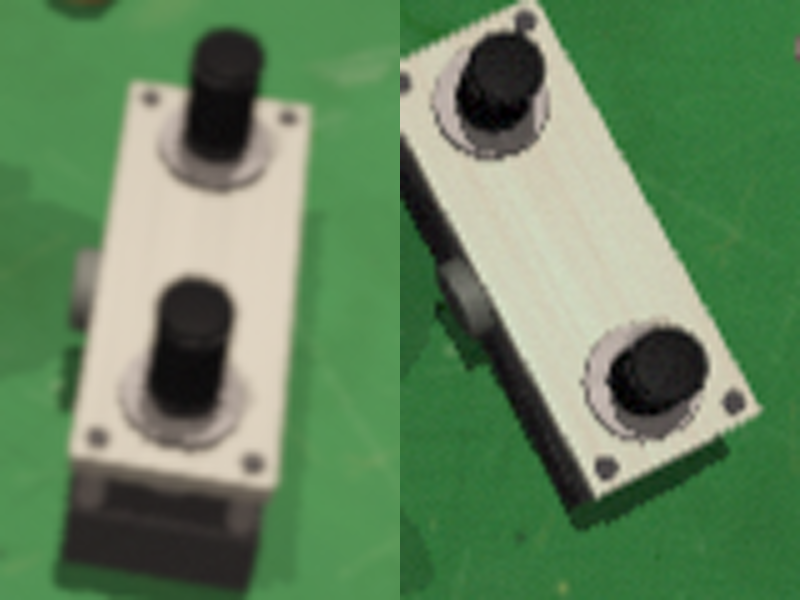

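The pin sits flat on the cover like its twin. Its knob top is at (384.6,240.6) in the scene view against (384.5,240.5) predicted, and at (404.6,222.4) in the top view against (403.6,222.8). The gripper is clear.

```bash
python3 -c "
from station import finish_job
print(finish_job())"
```

```text
the job is handed in; nothing more can be done
None
```

The long pin is in the jig's empty hole with its collar flat on the cover (both camera views agree), the short pin was left in the rack, and the job was handed in at about 8.6 s; no verdict came back.

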